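Lift a freshly dyed shoe sole with a spatula and set it on the drying rack

TASK

With the spatula, slide the blade under the freshly dyed shoe sole on the plywood board (the strip along the board's far side stops the sole running away), and lift the sole level on the blade, well clear of the board. Lower it across the two tubes of the drying rack, roughly centred and square, with the blade going down between the tubes until the sole rests on both, then draw the blade out, lay the spatula flat on the bench and let go. The dye is still tacky, so never touch the sole with the gripper, drop it or tip it over, and leave the two jars and the polish tin where they stand.

Things in the scene. Friction and masses are not known exactly. Their poses are not given: they have to be found in the camera images.
- sole: Loose rigid rubber shoe sole, dark red with tan top, 235 mm long, 89 mm wide at the ball, 64 at the waist, 16 thick, 110 to 200 g; lies flat on the board. Origin: on the underside below its centre of mass; +y to the toe (toe end y=+113, heel end y=-122 mm), +x across, z up. Lower edge bevelled all round: underside rises from flat, 22 mm in from the rim, to 7 mm at the rim.
- board: Fixed plywood board, 180 mm in x, 250 in y, 12 thick; origin under its centre on the bench, +x away from the robot (turned up to 12 degrees). A dark stop strip 12 mm wide runs along the whole far side, inner face at x=+78 mm, rising 16 mm above the board. Front and ends are open. A sole pushed along +x stops with its far edge against the strip.
- board_stop (a point): Middle of the foot of the stop strip's inner face, on the board's top surface (board frame x = +78, y = 0, z = 12 mm).
- rack: Fixed steel rack: two round tubes, 12 mm diameter, along its x, centred at y=-70 and +70 mm, tops at z=70, from x=-86 to +85 mm, tips turned up to z=90 at the far end. Posts only under the tubes' ends; low bars (6 mm high) on the bench join them. A blade can go down between the tubes and out along -x. Origin on the bench under its centre, +x away from the robot (turned up to 12 degrees).
- rack_mid (a point): Centre of the rack at the height of the tubes' tops (rack frame 0, 0, 70 mm): where the sole's origin should end.
- spatula: Loose cranked spatula, 200 g: steel blade 115 mm long (x), 70 wide (y), 3 thick, flat on the bench. Origin: centre of the blade's underside, +x to its front edge. A neck at the rear rises to a level wooden handle 22 mm wide (y), 24 high, from x=-82 to -197 mm, centre z=55 mm. It stands by itself on its blade. Balance point about 30 mm behind the origin: grip firmly (80 N) near the handle's front.
- spatula_grip (a point): Where to grip the handle: spatula frame x = -115, y = 0, z = 55 mm, near the handle's front end; close the fingers across y, from above.
- spatula_tip (a point): Middle of the blade's front edge, on its underside: spatula frame x = +57.5, y = 0, z = 0.
- dye_jar: Bystander: amber dye jar with a white cap, 64 mm diameter, 75 mm high, standing on the bench beyond the work. Origin under its centre.
- wax_jar: Bystander: white wax jar with a red label, 60 mm diameter, 85 mm high, standing on the bench beyond the work. Origin under its centre.
- polish_tin: Bystander: flat black polish tin with a steel lid, 76 mm diameter, 30 mm high, on the bench beyond the spatula. Origin under its centre.
There are look-alikes about, which are no part of the job. Of the things shaped like the rack, the steel one is meant. What is shaped like the sole but pink or yellow is not meant.

How it is judged:
On the way, in this order (a step that is already met when the one before it is completed fails the run):
1. the sole lies level on the spatula's blade, lifted at least 25 mm clear of the board (z of sole in the frame of board above 0.037 m and contact force between sole and spatula above 0.3 N and contact force between sole and board below 0.05 N and angle between sole's own z axis and vertical below 0.3 rad), for 0.2 s.
2. the sole is lowered onto the rack's tubes with the blade still under it, down between the tubes (z of sole in the frame of rack between 0.065 and 0.076 m and x of sole in the frame of rack between -0.05 and 0.05 m and y of sole in the frame of rack between -0.03 and 0.03 m and contact force between sole and rack above 0.3 N and angle between sole's own z axis and vertical below 0.1 rad and angle between the y axis of sole and the y axis of rack, either way round below 0.3 rad and z of spatula in the frame of rack below 0.072 m and x of spatula in the frame of rack above -0.09 m and y of spatula in the frame of rack between -0.064 and 0.064 m), for 0.1 s.
At the end, for the whole second after the job is handed in: The sole rests at rest on both tubes of the rack, level (within 0.1 rad), its origin within 50 mm of the rack's centre along the tubes and 30 mm across them, its long axis within 0.3 rad of square to the tubes; the spatula no longer touches it and lies flat on the bench, still and released (z of sole in the frame of rack between 0.065 and 0.076 m and x of sole in the frame of rack between -0.05 and 0.05 m and y of sole in the frame of rack between -0.03 and 0.03 m and contact force between sole and rack above 0.3 N and angle between sole's own z axis and vertical below 0.1 rad and angle between the y axis of sole and the y axis of rack, either way round below 0.3 rad and linear speed of each of sole, spatula below 0.02 m/s and contact force between sole and spatula below 0.02 N and height (world z) of spatula below 0.025 m and angle between spatula's own z axis and vertical below 0.2 rad).
It fails at once if the gripper or arm touches the sole (contact force between any of the fingers, the arm and sole above 0.3 N).
It fails at once if the sole is tipped by more than 0.5 rad (angle between sole's own z axis and vertical above 0.5 rad).
It fails at once if the sole falls to the bench (height (world z) of sole below 0.006 m).
It fails at once if a jar or the tin is moved by more than 25 mm (distance of any of dye_jar, wax_jar, polish_tin from where it was at the start of the episode above 0.025 m).
It also fails if it takes over 66 s, if anything falls off the work surface, if the arm or the gripper's body presses on something with over 40 N, if the wrist force passes 120 N, or if a joint passes its speed limit or range.

ROBOT

A 7-joint arm with a two-finger parallel gripper is mounted at the origin on the work surface. World frame = base frame: x ahead of the robot, y to its left, z up, the work surface at z = 0. Lengths are in m, angles in rad, forces in N, time in s.
With the tool pointing down it reaches from about 0.35 to 0.775 m from the base axis. Payload 3.1 kg.
Tool frame: the origin (TCP) lies between the finger pads; the fingertips stand 25 mm ahead of it and the grasp point (between the pads) lies 6 mm ahead of it (manip.nose_length is the distance from the TCP to the fingertips, in m); z points along the fingers, y is the line along which they close (so a half turn about z gives the same grasp; the last joint's range is limited). The gripper opens to 85 mm and grips with 20 to 120 N. Pads are 22 mm wide; open, the fingers measure 114 mm over their backs; the gripper's body (76 mm by 85 mm) begins 54 mm behind the grasp point. The pads swing forward as they close: fully open they stand 13 mm farther back than shut.
Start: joints at [-1.178, 0.311, 0.014, 1.512, -0.004, 1.319, -0.027], TCP at [0.232, 0.499, 0.256] pointing down, gripper open.
Joint ranges: [-2.7, 2.7], [-0.3, 1.91], [-1.27, 1.3], [0.12, 2.57], [-1.44, 4.58], [0.2, 2.03], [-3.05, 3.05]. Speed limits (rad/s): [2.79, 2.79, 3.14, 3.14, 3.14, 3.14, 3.14].

INTERFACE

Orientations are given as a rotation vector (axis times angle).
In Python, from workcell import manip gives the robot as it stands.
- The arm moves only by the tool arm_command, never from a script. Its argument "increments" is one flat list of numbers, 7 for each row, row after row: the shift along the tool's x, y, z normalised to -1 to 1, where 1 is 30 cm, then the turn, a rotation vector about the tool's x, y, z normalised to -1 to 1, where 1 is 45 degrees, then the opening, from 0 (shut) to 1 (fully open). A call has 1 to 12 rows; each row shifts and turns the commanded pose from where the row before left it, along the tool's axes as they then stand; what a row does not reach is not made up. A row lasts 1/10 s, in which the tool goes at most 50 mm and 8.59 degrees, less where a joint would pass 70% of its speed; a pose out of reach is approached as far as the arm can. A call with a number of a shift or a turn outside -1 to 1 is refused whole. A call with a gripper value outside its range is refused whole. The fingers move at their own pace and stop on an object; "squeeze" is the grip in N (left out, the last holds). Time passes only in rows, so rows that do not move let the fingers close. It gives the time, the measured TCP pose, the force, the opening and the grip force at its end, in the units of the state.
- manip.observe(): the state, without advancing time (a new reading comes with each control period).
- manip.snapshot(name): name is "side" or "top"; returns a dict with "color" (400x640x3 uint8, red, green, blue), "depth" (400x640 float32, m along the optical axis (not along the pixel's ray), 0 where there is no reading), "camera_matrix" (3x3 intrinsics, pixels), "k1" (the pictures are not rectified: a ray, as slopes to the right and down, at radius r is drawn at 1 + k1 r^2 times it, then the intrinsics apply), "R" (3x3) and "t" (3): a world point X has camera coordinates R X + t. Camera axes: x right, y down, z forward; pixel columns grow to the right and rows downward; lengths in m; the calibration is good to about 2 mm. A picture is of the moment at which its call begins.
- manip.sign_off(): hands the job in; it is judged then, once.
The state is a dict: "time_s": time; "joint_positions": joint angles; "joint_vel": joint speeds; "joint_torque": joint torques, N m; "tcp_pos": TCP position; "tcp_rot": TCP orientation; "force": force on the tool from outside, world axes, zero at the start; "moment": the same for the moment, N m; "width": opening from 0.0 (shut) to 1.0 (fully open); "finger_force": force on a finger pad.
Only numpy, scipy, OpenCV 4.12 (cv2) and the standard library are available. Lean on these libraries where they do the work, as an engineer would, in place of code of your own. Each camera call takes 0.05 s, during which the arm holds its last target. There are 200 camera calls.

## Working session

There is one attempt and no reset: what is moved stays moved. The work goes in short steps, Python scripts to look and compute and a tool call to move; the robot and the scene stay as the last step left them, time stands still between calls to the robot, and variables do not carry over. Pictures are saved under pics/ and viewed, at most 13 in all, crops included, and the job is handed in when it is done.

Besides the shell and the picture viewer there is one more tool, called after "Emit:" as name(argument=value, ...), one argument or row to a line, values as JSON. arm_command: Moves the arm, as the interface text tells. Scaled input: -1 to 1 covers 30 cm each way for a shift and 45 degrees each way for a turn. Its arguments: {"type":"object","properties":{"increments":{"type":"array"},"squeeze":{"type":"number"}},"required":["increments"]}

```bash
mkdir -p pics; ls; python3 - <<'E'
from workcell import manip
import cv2,pickle
for n in("top","side"):
    s=manip.snapshot(n); pickle.dump(s,open(f"{n}0.pkl","wb"))
    cv2.imwrite(f"pics/{n}0.png",s["color"][...,::-1])
    print(n,s["camera_matrix"].tolist(),s["k1"],s["R"].round(3).tolist(),s["t"])
s=manip.observe();print(s["tcp_rot"],s["tcp_pos"],s["time_s"],manip.nose_length)
E
```

```text
pics
top [[432.97112765644937, 0.0, 327.6178661112027], [0.0, 432.97112765644937, 196.6812001751124], [0.0, 0.0, 1.0]] 0.012110015292763726 [[-0.016, -1.0, 0.003], [-0.992, 0.015, -0.125], [0.125, -0.005, -0.992]] [-0.02485843  0.5208682   1.30332272]
side [[408.5588913029161, 0.0, 318.4838315442513], [0.0, 408.5588913029161, 207.09484655378776], [0.0, 0.0, 1.0]] -0.0020557357428140593 [[0.961, -0.276, 0.007], [-0.198, -0.707, -0.679], [0.192, 0.652, -0.734]] [-0.50801175  0.12179986  1.2925694 ]
[-0.67742646 -3.06730856  0.00331225] [0.23141201 0.49828669 0.25530665] 0.1 0.025
```

View pics/top0.png

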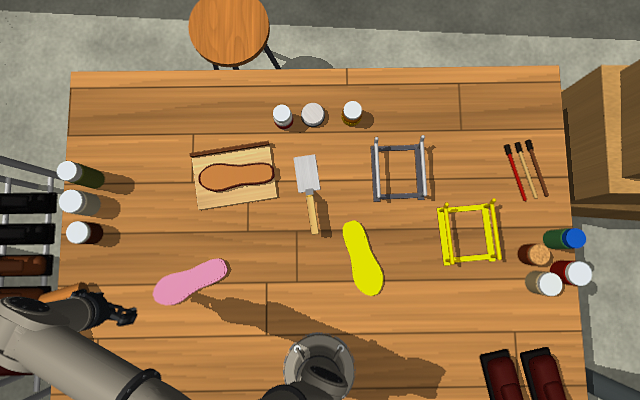

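View pics/side0.png

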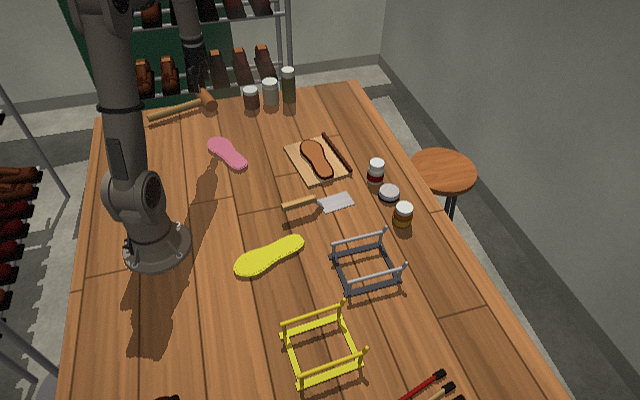

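Look-alikes, top view. Soles: dark red/tan on the board (236,178) ← chosen; pink (190,282); yellow (363,258). Racks: steel (400,170) ← chosen; yellow (470,233). There is one spatula, at (308,190). The jars and tin are at (283,115), (313,114) and (352,112).

```bash
cat > h.py <<'E'
import numpy as np,cv2,pickle
def unproj(s,px,z):
    "pixels -> world points on plane z (array or scalar)"
    K=s["camera_matrix"];px=np.atleast_2d(px).astype(float)
    d=(px-K[:2,2])/[K[0,0],K[1,1]];u=d.copy()
    for _ in range(5):u=d/(1+s["k1"]*(u**2).sum(1,keepdims=True))
    r=np.c_[u,np.ones(len(u))]@s["R"];c=-s["R"].T@s["t"]
    return c+r*((z-c[2])/r[:,2])[:,None]
def cloud(s,box):
    x0,y0,x1,y1=box;yy,xx=np.mgrid[y0:y1,x0:x1];px=np.c_[xx.ravel(),yy.ravel()]
    d=s["depth"][y0:y1,x0:x1].ravel();K=s["camera_matrix"]
    q=(px-K[:2,2])/[K[0,0],K[1,1]];u=q.copy()
    for _ in range(5):u=q/(1+s["k1"]*(u**2).sum(1,keepdims=True))
    P=(np.c_[u,np.ones(len(u))]*d[:,None]-s["t"])@s["R"]
    return P[d>0],px[d>0],s["color"][y0:y1,x0:x1].reshape(-1,3)[d>0].astype(int)
def project(s,X):
    c=np.atleast_2d(X)@s["R"].T+s["t"];u=c[:,:2]/c[:,2:];u=u*(1+s["k1"]*(u**2).sum(1,keepdims=True))
    return u*[s["camera_matrix"][0,0],s["camera_matrix"][1,1]]+s["camera_matrix"][:2,2]
E
python3 - <<'E'
from h import *
s=pickle.load(open("top0.pkl","rb"))
c=s["color"][...,::-1]
im=cv2.resize(c[100:245,180:440],None,fx=3,fy=3,interpolation=cv2.INTER_NEAREST);cv2.imwrite("pics/crop.png",im)
P,px,co=cloud(s,(250,280,260,290));print(P.mean(0),P.std(0))
hsv=cv2.cvtColor(s["color"],cv2.COLOR_RGB2HSV)
for n,p in dict(blade=(306,172),handle=(312,215),sole=(240,178),rim=(237,191),board=(215,203),strip=(230,151),tube=(375,170),tube2=(424,170),bench=(290,240)).items():
    print(n,hsv[p[1],p[0]],cloud(s,(p[0],p[1],p[0]+1,p[1]+1))[0].round(4))
E
```

```text
[ 0.25540612  0.19645317 -0.00058116] [0.00868735 0.00888931 0.00280404]
blade [ 30   2 207] [[0.6046 0.0346 0.0009]]
handle [ 20 134 226] [[0.4618 0.0149 0.065 ]]
sole [ 14 173 201] [[0.5837 0.2387 0.0282]]
rim [ 17 119 220] [[0.5452 0.2508 0.0124]]
board [ 18 121 220] [[0.509  0.3203 0.0073]]
strip [ 16 129  71] [[0.673  0.2737 0.0151]]
tube [140   8  90] [[ 0.5956 -0.1776  0.0661]]
tube2 [ 98   5 195] [[ 0.592  -0.3245  0.0731]]
bench [ 15 159 170] [[0.3901 0.0865 0.0008]]
```

View pics/crop.png

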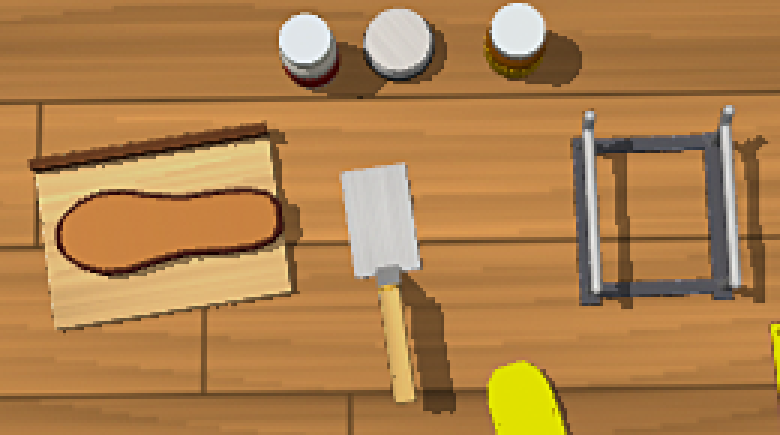

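Crop: the tan/dark-red sole has its toe on the left, around crop (100,230). The dark strip is on the board's far side and the steel rack is at (655,205). The spatula's blade is at (380,220) and its handle at (397,345). Now I'll measure these precisely.

```bash
cat > meas.py <<'E'
from h import *
def mask(s,lo,hi,box):
    hsv=cv2.cvtColor(s["color"],cv2.COLOR_RGB2HSV);m=cv2.inRange(hsv,np.array(lo),np.array(hi))
    o=np.zeros_like(m);x0,y0,x1,y1=box;o[y0:y1,x0:x1]=m[y0:y1,x0:x1];return o
def big(m):
    n,l,st,_=cv2.connectedComponentsWithStats(m);return (l==1+st[1:,4].argmax())
def rect(s,b,z):
    P=unproj(s,np.argwhere(b)[:,::-1],z)[:,:2]
    r=cv2.minAreaRect((P*1000).astype(np.float32));C=P.mean(0);w,v=np.linalg.eigh(np.cov(P.T));a=np.degrees(np.arctan2(v[1,1],v[0,1]))
    return np.round(r[0],1),np.round(r[1],1),round(r[2],1),"mean",(C*1000).round(1),"axis",round(a,1)
E
python3 - <<'E'
from meas import *
s=pickle.load(open("top0.pkl","rb"))
print("blade",rect(s,big(mask(s,(0,0,180),(180,40,255),(290,145,325,195))),.003))
h=big(mask(s,(16,90,150),(30,150,255),(300,190,325,240)));print("handle",rect(s,h,.067))
print("board",rect(s,big(mask(s,(15,60,180),(30,140,255),(185,130,285,215))|mask(s,(0,165,0),(16,255,255),(198,160,275,193))),.012))
so=mask(s,(0,150,0),(16,255,255),(196,158,277,196));so=big(so);
print("sole",rect(s,so,.026))
print("strip",rect(s,big(mask(s,(0,0,0),(180,255,130),(185,138,273,160))),.028))
for n,b in(("t1",(368,140,384,198)),("t2",(415,140,430,198))):
    m=mask(s,(0,0,140),(180,30,255),b);print(n,rect(s,big(m),.070))
    P,px,c=cloud(s,b);P=P[(P[:,2]>.05)];
    w,v=np.linalg.eigh(np.cov(P[:,:2].T));print(P.mean(0),np.percentile(P[:,0],[1,99]),np.degrees(np.arctan2(*v[::-1,1])))
for n,m in(("sole",so),("handle",h)):
    y,x=np.where(m);print(n,np.percentile(cloud(s,(0,0,640,400))[0][:,2],50)if 0 else "",)
s2=pickle.load(open("side0.pkl","rb"))
np.set_printoptions(suppress=True,precision=1)
print(project(s2,[[.6,.03,.003],[.58,.24,.026]]))
E
```

```text
blade (array([601.5,  33.6]), array([113.6,  68.4]), 7.6, 'mean', array([602.1,  33.8]), 'axis', np.float64(-172.2))
handle (array([462.4,  15.3]), array([112.4,  20.8]), 7.8, 'mean', array([462.2,  15.2]), 'axis', np.float64(-172.5))
board (array([589.5, 260.7]), array([164. , 250.4]), 8.3, 'mean', array([588.5, 262.7]), 'axis', np.float64(99.1))
sole (array([593.7, 245.5]), array([ 89.6, 243.7]), 4.1, 'mean', array([593.7, 249.6]), 'axis', np.float64(95.7))
strip (array([678. , 266.5]), array([257.1,  60.9]), 87.7, 'mean', array([675.4, 267.6]), 'axis', np.float64(94.7))
t1 (array([ 595.4, -182.8]), array([166. ,  10.2]), 1.0, 'mean', array([ 595.8, -182.9]), 'axis', np.float64(-178.8))
[ 0.6001688  -0.18306136  0.06862838] [0.51552939 0.68380474] -178.41750225412554
t2 (array([ 597.9, -322.5]), array([163.2,  10.5]), 1.3, 'mean', array([ 597.2, -322.3]), 'axis', np.float64(-178.7))
[ 0.60181212 -0.32241274  0.06818024] [0.51767129 0.68459155] -178.59867899593482
sole 
handle 
[[335.8 201.4]
 [314.1 159.4]]
```

```bash
cat >> h.py <<'E'
from scipy.spatial.transform import Rotation as Ro
def togo(pos,yaw,pitch=0):
    "tool shift (units of 30cm) in the goal's axes, turn (units of 45deg) from now; spatula +x at yaw, tip-up pitch (deg)"
    from workcell import manip
    o=manip.observe();R=Ro.from_rotvec(o["tcp_rot"])
    G=Ro.from_euler("ZY",[yaw,-pitch],degrees=True)*Ro.from_matrix([[-1,0,0],[0,1,0],[0,0,-1]])
    d=np.array(pos)-o["tcp_pos"]
    print("t",o["time_s"],"tcp",o["tcp_pos"].round(4) if hasattr(o["tcp_pos"],"round") else o["tcp_pos"],"F",np.round(o["force"],2),"w",o["width"],"ff",o["finger_force"])
    print("shift goal-axes",(G.inv().apply(d)/.3).round(4),"now-axes",(R.inv().apply(d)/.3).round(4),"turn",((R.inv()*G).as_rotvec()/(np.pi/4)).round(4))
E
python3 - <<'E'
from meas import *
togo((.4875,.0185,.2553),7.6)
s=pickle.load(open("top0.pkl","rb"))
m=mask(s,(15,60,180),(30,140,255),(185,130,285,215))
def line(P):
    vx,vy,x,y=cv2.fitLine(P.astype(np.float32),cv2.DIST_HUBER,0,.01,.01).ravel();return np.degrees(np.arctan2(vy,vx)),(x,y)
up=[];dn=[]
for c in range(200,270):
    r=np.where(m[:,c])[0];
    if c<276: up.append((c,r.min()-.5));
    dn.append((c,r.max()+.5))
for n,e in(("strip foot",up),("front",dn)):
    P=unproj(s,np.array(e),.012)[:,:2]*1000;print(n,line(P))
# strip top/inner via side view dark
s2=pickle.load(open("side0.pkl","rb"))
E
```

```text
t 0.1 tcp [0.2314 0.4983 0.2553] F [ 0.04  0.57 -0.08] w 0.9965331346712115 ff 0.0
shift goal-axes [-0.6346 -1.6981  0.    ] now-axes [-1.4478 -1.091   0.0025] turn [-2.700e-03 -7.000e-04 -7.224e-01]
strip foot (np.float32(-81.7674), (np.float32(671.74786), np.float32(260.5579)))
front (np.float32(-81.73098), (np.float32(507.0044), np.float32(258.10474)))
```

Emit:
arm_command(
  increments=[0,0,0,0,0,-0.18,1,0,0,0,0,0,-0.18,1,0,0,0,0,0,-0.18,1,0,0,0,0,0,-0.18,1,-0.05,-0.14,0,0,0,0,1,-0.05,-0.14,0,0,0,0,1,-0.05,-0.14,0,0,0,0,1,-0.05,-0.14,0,0,0,0,1,-0.05,-0.14,0,0,0,0,1,-0.05,-0.14,0,0,0,0,1,-0.05,-0.14,0,0,0,0,1,-0.05,-0.14,0,0,0,0,1],
)

```text
time_s: 1.3
tcp_pos: [0.3947, 0.1795, 0.2561]
tcp_rot: [0.206, -3.135, -0.0]
force: [0.7, 0.2, -0.4]
width: 0.999
finger_force: 0.0
```

```bash
python3 -c "
from h import *
togo((.4875,.0185,.061),7.6)"
```

```text
t 1.3 tcp [0.3947 0.1795 0.2561] F [ 0.72  0.25 -0.4 ] w 0.9991042273235644 ff 0.0
shift goal-axes [-0.2358 -0.573   0.6502] now-axes [-0.2369 -0.5726  0.6501] turn [ 0.0001 -0.0004 -0.0022]
```

Emit:
arm_command(
  increments=[-0.059,-0.143,0,0,0,-0.002,1,-0.059,-0.143,0,0,0,0,1,-0.059,-0.143,0,0,0,0,1,-0.059,-0.143,0,0,0,0,1,0,0,0.12,0,0,0,1,0,0,0.12,0,0,0,1,0,0,0.12,0,0,0,1,0,0,0.1,0,0,0,1,0,0,0.08,0,0,0,1,0,0,0,0,0,0,1],
)

```text
time_s: 2.3
tcp_pos: [0.4835, 0.0205, 0.0907]
tcp_rot: [0.207, -3.125, 0.001]
force: [-2.1, -0.2, 0.6]
width: 0.997
finger_force: 0.0
```

```bash
python3 - <<'E'
from h import *
from workcell import manip
togo((.4875,.0185,.061),7.6)
s=manip.snapshot("side");cv2.imwrite("pics/g1.png",cv2.resize(s["color"][120:260,240:420,::-1],None,fx=4,fy=4))
E
```

```text
t 2.3 tcp [0.4835 0.0205 0.0907] F [-2.11 -0.22  0.62] w 0.996862223996783 ff 0.0
shift goal-axes [-0.0124 -0.0083  0.0991] now-axes [-0.0133 -0.0083  0.099 ] turn [ 0.0001 -0.0118 -0.0005]
```

View pics/g1.png

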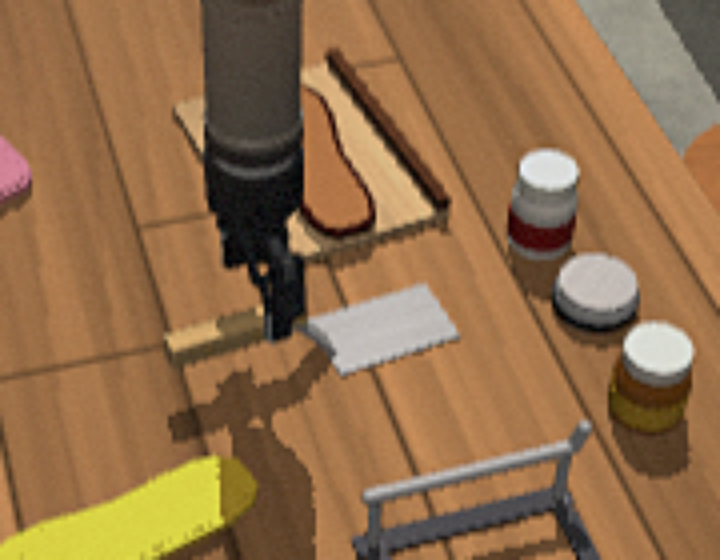

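The gripper, at crop (285,290), straddles the handle's front just behind the blade at (385,330). Next: descend and close.

Emit:
arm_command(
  increments=[0,0,0.05,0,0,0,1,0,0,0.03,0,0,0,1,0,0,0,0,0,0,1,0,0,0,0,0,0,1],
)

```text
time_s: 2.75
tcp_pos: [0.4877, 0.0206, 0.0711]
tcp_rot: [-0.208, 3.133, 0.0]
force: [0.5, 0.3, 0.5]
width: 1.0
finger_force: 0.0
```

```bash
python3 -c "
from h import *
togo((.4875,.0185,.061),7.6)"
```

```text
t 2.75 tcp [0.4877 0.0206 0.0711] F [0.51 0.28 0.53] w 0.9997511304080513 ff 0.0
shift goal-axes [ 0.0018 -0.0069  0.0337] now-axes [ 0.0018 -0.0069  0.0337] turn [ 0.0001  0.0016 -0.0004]
```

Emit:
arm_command(
  increments=[0.002,-0.007,0.033,0,0,0,1,0,0,0,0,0,0,1,0,0,0,0,0,0,0,0,0,0,0,0,0,0,0,0,0,0,0,0,0,0,0,0,0,0,0,0,0,0,0,0,0,0,0,0,0,0,0,0,0,0,0,0,0,0,0,0,0],
  squeeze=110,
)

```text
time_s: 3.65
tcp_pos: [0.4871, 0.0184, 0.0607]
tcp_rot: [-0.208, 3.134, -0.0]
force: [0.1, -0.5, 4.5]
width: 0.236
finger_force: 107.3
```

```bash
python3 - <<'E'
from meas import *
from workcell import manip
togo((.4875,.0185,.061),7.6)
s=manip.snapshot("top")
print("blade",rect(s,big(mask(s,(0,0,180),(180,40,255),(285,140,330,198))),.003))
E
```

```text
t 3.65 tcp [0.4871 0.0184 0.0607] F [ 0.13 -0.45  4.45] w 0.23638277859006418 ff 107.31184959411621
shift goal-axes [-0.0013  0.0002 -0.0009] now-axes [-0.0013  0.0002 -0.0009] turn [-0.0001  0.0007 -0.0003]
blade (array([625.7,  37.3]), array([65.1, 68.4]), 7.3, 'mean', array([629.1,  36.2]), 'axis', np.float64(77.9))
```

Emit:
arm_command(
  increments=[0,0,-0.04,0,0,0,0,0,0,-0.1,0,0,0,0,0,0,-0.06,0,0,0,0,0,0,-0.04,0,0,-0.0144,0,0.03,0.06,0,0,0,0,0,0.05,0.12,0,0,0,0,0,0.05,0.12,0,0,0,0,0,0.05,0.12,0,0,0,0,0,0.05,0.12,0,0,0,0,0,0.05,0.12,0,0,0,0,0,0.03,0.056,0,0,0,0,0,0,0,0,0,0,0,0],
)

```text
time_s: 4.9
tcp_pos: [0.3611, 0.2205, 0.132]
tcp_rot: [0.237, -3.13, -0.001]
force: [0.0, -0.4, -2.7]
width: 0.241
finger_force: 107.8
```

```bash
python3 - <<'E'
from meas import *
from workcell import manip
togo((.3641,.2177,.0740),8.25)
s=manip.snapshot("side");cv2.imwrite("pics/g2.png",cv2.resize(s["color"][110:240,200:370,::-1],None,fx=4,fy=4));pickle.dump(s,open("side2.pkl","wb"))
pickle.dump(manip.snapshot("top"),open("top2.pkl","wb"))
E
```

```text
t 4.9 tcp [0.3611 0.2205 0.132 ] F [ 0.03 -0.4  -2.71] w 0.2413212416675331 ff 107.80074119567871
shift goal-axes [-0.0085 -0.0108  0.1935] now-axes [-0.0089 -0.011   0.1935] turn [ 0.0012 -0.0032  0.0093]
```

View pics/g2.png

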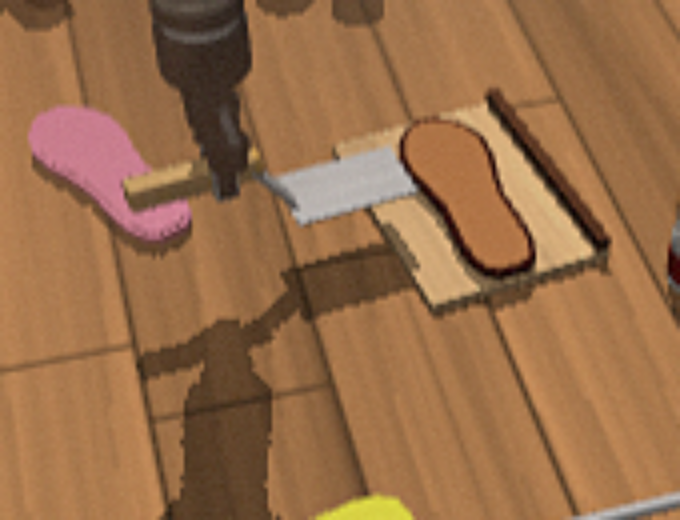

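Crop: the spatula is held about level, with its blade tip at (400,170) just over the board's front. The sole, at (470,200), is untouched. Checking blade tilt and the sole's position from both views.

```bash
python3 - <<'E'
from meas import *
np.set_printoptions(suppress=True,precision=4)
e=np.array([.9897,.1435]);g=np.array([-.1435,.9897])
for n in("side2.pkl","top2.pkl"):
    s=pickle.load(open(n,"rb"));hsv=cv2.cvtColor(s["color"],cv2.COLOR_RGB2HSV)
    # blade centre expected
    o=np.array([.3611,.2205])+.1154*e;c=project(s,[*o,.074])[0].astype(int)
    P,px,co=cloud(s,(c[0]-40,c[1]-40,c[0]+40,c[1]+40));h=hsv[px[:,1],px[:,0]]
    k=(h[:,1]<40)&(h[:,2]>120)&(P[:,2]>.055)&(P[:,2]<.095);P=P[k]
    Q=np.c_[(P[:,:2]-o)@e,(P[:,:2]-o)@g]
    co,*_=np.linalg.lstsq(np.c_[Q,np.ones(len(Q))],P[:,2],rcond=None)
    print(n,len(P),"slopes deg",np.degrees(co[:2]),"z",co[2],"extent",np.percentile(Q,[1,99],0).ravel(), "z med",np.median(P[:,2]))
    c=project(s,[.593,.25,.026])[0].astype(int);b=(c[0]-50,c[1]-32,c[0]+50,c[1]+32)
    m=big(mask(s,(0,150,0),(16,255,255),b));P=unproj(s,np.argwhere(m)[:,::-1],.026)[:,:2]*1000
    for v,nm in((e,"e"),(g,"g")):
        q=P@v;print(" sole",nm,q.min(),q.max(),q.mean())
    m=mask(s,(0,0,0),(180,255,130),(c[0]-60,c[1]-45,c[0]+60,c[1]+40))
E
```

```text
side2.pkl 371 slopes deg [-0.8976 -0.7307] z 0.07188640516177616 extent [-0.0598 -0.0368  0.0524  0.0339] z med 0.07192537116501029
 sole e 580.7195395155895 666.8944733468177 619.7579995860655
 sole g 39.88652545728187 277.89543391011426 161.00172439035305
top2.pkl 899 slopes deg [-1.4256 -0.3548] z 0.07376688628536514 extent [-0.0592 -0.0358  0.0567  0.0321] z med 0.07345145478454455
 sole e 503.40345658453856 749.6680868380672 635.1390257072904
 sole g -1.879925768431076 328.859996649018 160.35960259079056
```

Emit:
arm_command(
  increments=[-0.009,-0.011,0.07,0,0,0.009,0,0,0,0.07,0,0,0,0,0,0,0.04,0,0,0,0,0,0,0,0,0,0,0,0,0,0,0,0,0,0],
)

```text
time_s: 5.5
tcp_pos: [0.3681, 0.2136, 0.0786]
tcp_rot: [-0.21, 3.134, -0.001]
force: [-0.2, -0.2, -1.9]
width: 0.24
finger_force: 107.8
```

```bash
python3 -c "
from h import *
togo((.3641,.2177,.0740),8.25)"
```

```text
t 5.5 tcp [0.3681 0.2136 0.0786] F [-0.2  -0.19 -1.89] w 0.2399249651583185 ff 107.78286337852478
shift goal-axes [0.0111 0.0153 0.0152] now-axes [0.0113 0.0152 0.0152] turn [-0.0009  0.0002 -0.0126]
```

Emit:
arm_command(
  increments=[0.01,0.015,0.006,0,0,-0.0125,0,0,0,0,0,0,0,0,0,0,0.004,0,0,0,0,0,0,0,0,0,0,0,0,0,0,0,0,0,0],
)

```text
time_s: 6.0
tcp_pos: [0.3637, 0.2189, 0.0755]
tcp_rot: [-0.23, 3.133, 0.0]
force: [0.3, 0.6, -1.3]
width: 0.237
finger_force: 107.8
```

Emit:
arm_command(
  increments=[0,0,0.004,0,0,0,0,0,0,0,0,0,0,0,0,0,0,0,0,0,0],
)

```text
time_s: 6.3
tcp_pos: [0.3636, 0.2188, 0.0741]
tcp_rot: [0.23, -3.133, 0.0]
force: [0.2, 0.0, -2.2]
width: 0.242
finger_force: 107.8
```

```bash
python3 -c "
from h import *
togo((.3641,.2177,.0740),8.25)"
```

```text
t 6.3 tcp [0.3636 0.2188 0.0741] F [ 0.23  0.02 -2.25] w 0.24229739375722148 ff 107.8091812133789
shift goal-axes [-0.0011 -0.0038  0.0005] now-axes [-0.001  -0.0038  0.0005] turn [-0.0001 -0.0002  0.003 ]
```

Emit:
arm_command(
  increments=[0,-0.004,0.004,0,0,0.003,0,0,0,0,0,0,0,0,0,0,0,0,0,0,0],
)

```text
time_s: 6.6
tcp_pos: [0.364, 0.2175, 0.073]
tcp_rot: [-0.226, 3.133, -0.0]
force: [0.4, -0.5, -2.0]
width: 0.237
finger_force: 107.8
```

Emit:
arm_command(
  increments=[0,0,0.003,0,0,0,0,0,0,0,0,0,0,0,0,0,0,0,0,0,0],
)

```text
time_s: 6.9
tcp_pos: [0.3639, 0.2176, 0.0723]
tcp_rot: [-0.226, 3.133, 0.0]
force: [-1.5, -1.2, 1.4]
width: 0.241
finger_force: 108.3
```

Emit:
arm_command(
  increments=[-0.01,0,-0.001,0,0,0,0,-0.02,0,0,0,0,0,0,-0.02,0,0,0,0,0,0,-0.02,0,0,0,0,0,0,-0.02,0,0,0,0,0,0,-0.02,0,0,0,0,0,0,-0.02,0,0,0,0,0,0,-0.02,0,0,0,0,0,0,-0.02,0,0,0,0,0,0,-0.02,0,0,0,0,0,0,-0.01,0,0,0,0,0,0,0,0,0,0,0,0,0],
)

```text
time_s: 8.1
tcp_pos: [0.4237, 0.2265, 0.0726]
tcp_rot: [-0.226, 3.133, 0.0]
force: [-2.9, -0.5, 4.1]
width: 0.239
finger_force: 108.8
```

```bash
python3 - <<'E'
from meas import *
from workcell import manip
togo((.4988,.2372,.0727),8.25)
e=np.array([.9897,.1435]);g=np.array([-.1435,.9897])
s=manip.snapshot("side");cv2.imwrite("pics/g3.png",cv2.resize(s["color"][110:240,220:390,::-1],None,fx=4,fy=4))
c=project(s,[.593,.25,.026])[0].astype(int);b=(c[0]-50,c[1]-32,c[0]+52,c[1]+32)
m=big(mask(s,(0,150,0),(16,255,255),b));P=unproj(s,np.argwhere(m)[:,::-1],.027)[:,:2]*1000
for v,nm in((e,"e"),(g,"g")):
    q=P@v;print(" sole",nm,q.min(),q.max(),q.mean())
print(rect(s,m,.027))
E
```

```text
t 8.1 tcp [0.4237 0.2265 0.0726] F [-2.91 -0.48  4.06] w 0.23874822790848463 ff 108.8302481174469
shift goal-axes [-2.528e-01 -7.000e-04 -2.000e-04] now-axes [-2.528e-01 -7.000e-04 -2.000e-04] turn [0.0003 0.0002 0.0001]
 sole e 601.378637152417 714.6522080677456 653.7464630065015
 sole g 39.7177906129688 295.3832186375 158.47116934739785
(array([626.7, 260.1]), array([113.3, 255.3]), 8.5, 'mean', array([624.2, 250.6]), 'axis', np.float64(92.9))
```

View pics/g3.png

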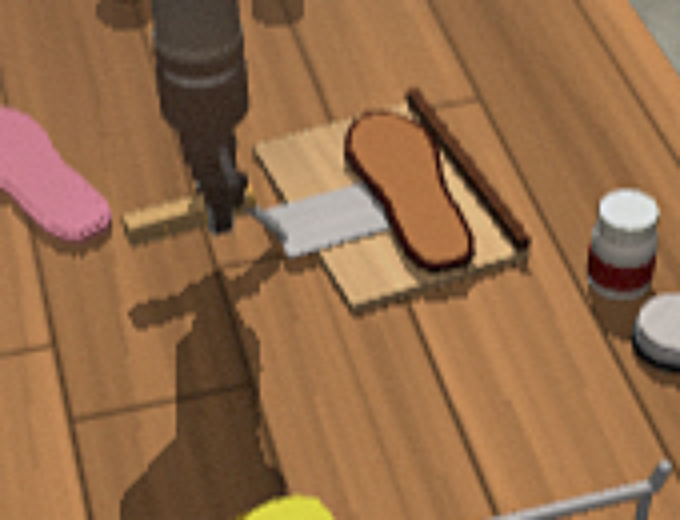

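The sole (crop 410,190) has been pushed forward, with its toe almost at the strip (375,125) and the blade's front edge against or under its near rim at (385,210). Keep going.

Emit:
arm_command(
  increments=[-0.01,0,0,0,0,0,0,-0.02,0,0,0,0,0,0,-0.02,0,0,0,0,0,0,-0.02,0,0,0,0,0,0,-0.02,0,0,0,0,0,0,-0.02,0,0,0,0,0,0,-0.02,0,0,0,0,0,0,-0.02,0,0,0,0,0,0,-0.01,0,0,0,0,0,0,0,0,0,0,0,0,0],
)

```text
time_s: 9.15
tcp_pos: [0.4689, 0.2333, 0.0729]
tcp_rot: [0.227, -3.129, 0.0]
force: [-8.8, -1.2, 10.3]
width: 0.242
finger_force: 109.6
```

```bash
python3 - <<'E'
from meas import *
from workcell import manip
togo((.4988,.2372,.0727),8.25)
s=manip.snapshot("side");cv2.imwrite("pics/g4.png",cv2.resize(s["color"][110:240,220:390,::-1],None,fx=4,fy=4))
E
```

```text
t 9.15 tcp [0.4689 0.2333 0.0729] F [-8.82 -1.17 10.32] w 0.2416306946661138 ff 109.58157420158386
shift goal-axes [-0.1004 -0.0015  0.0006] now-axes [-1.004e-01 -1.500e-03  1.000e-04] turn [ 0.0003 -0.0055  0.0007]
```

View pics/g4.png

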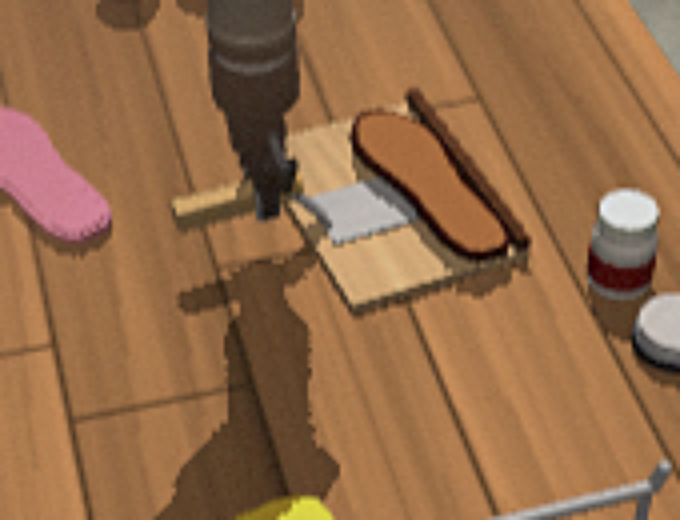

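The sole is squared up against the strip, from (360,120) to (510,240), and the blade is running under its waist at (385,205). Next: the rest of the insertion.

Emit:
arm_command(
  increments=[-0.015,0,0,0,0,0,0,-0.015,0,0,0,0,0,0,-0.015,0,0,0,0,0,0,-0.015,0,0,0,0,0,0,-0.01,0,0,0,0,0,0,0,0,0,0,0,0,0,0,0,0,0,0,0,0],
)

```text
time_s: 9.9
tcp_pos: [0.4908, 0.2364, 0.0729]
tcp_rot: [0.227, -3.132, -0.0]
force: [-5.8, -1.0, 7.2]
width: 0.246
finger_force: 109.1
```

```bash
python3 -c "
from h import *
togo((.4988,.2372,.0727),8.25)"
```

```text
t 9.9 tcp [0.4908 0.2364 0.0729] F [-5.83 -0.98  7.17] w 0.24581407292561339 ff 109.1302478313446
shift goal-axes [-0.0267 -0.0013  0.0006] now-axes [-0.0267 -0.0013  0.0005] turn [ 0.0005 -0.0021  0.0007]
```

Emit:
arm_command(
  increments=[-0.014,0,0,0,0,0,0,0,0,0,0,0,0,0,0,0,-0.005,0,-0.015,0,0,0,0,-0.01,0,-0.015,0,0,0,0,-0.02,0,0,0,0,0,0,-0.035,0,0,0,0,0,0,-0.045,0,0,0,0,0,0,-0.045,0,0,0,0,0,0,-0.035,0,0,0,0,0,0,-0.02,0,0,0,0,0,0,-0.01,0,0,0,0,0,0,0,0,0,0,0],
)

```text
time_s: 11.1
tcp_pos: [0.4942, 0.2366, 0.1403]
tcp_rot: [-0.224, 3.109, 0.003]
force: [0.5, -0.4, -2.4]
width: 0.242
finger_force: 107.7
```

```bash
python3 - <<'E'
from meas import *
from workcell import manip
togo((.4988,.2372,.1427),8.25)
s=manip.snapshot("side");cv2.imwrite("pics/g5.png",cv2.resize(s["color"][90:240,220:390,::-1],None,fx=4,fy=4))
pickle.dump(s,open("side5.pkl","wb"));t=manip.snapshot("top");pickle.dump(t,open("top5.pkl","wb"))
E
```

```text
t 11.1 tcp [0.4942 0.2366 0.1403] F [ 0.52 -0.37 -2.44] w 0.24151981543475443 ff 107.6853096485138
shift goal-axes [-0.0153 -0.0004 -0.0081] now-axes [-0.0155 -0.0004 -0.0078] turn [0.0003 0.0307 0.0001]
```

View pics/g5.png

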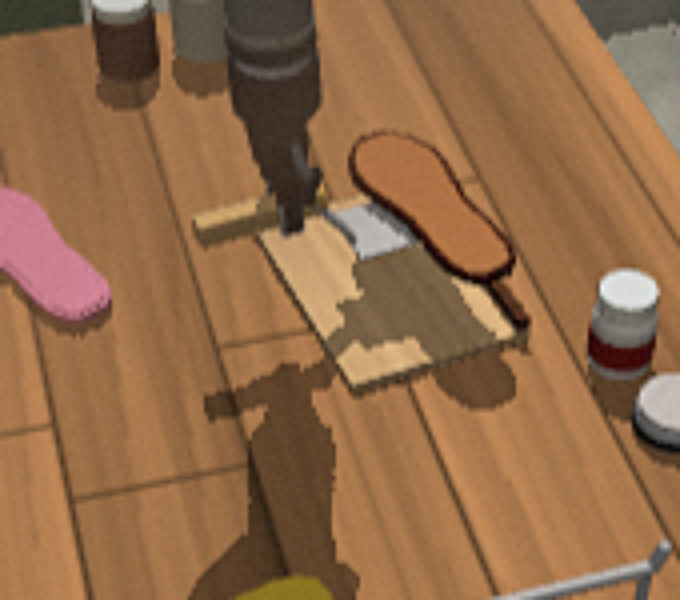

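The sole is aloft on the blade (crop 430,205) and clear of the board, with its shadow on the board. Next: measure its tilt and offset from the TCP.

```bash
cat > solepose.py <<'E'
from meas import *
np.set_printoptions(suppress=True,precision=4)
def sole(s,guess,e,g,zlo,zhi):
    P,px,co=cloud(s,(0,0,640,400));hsv=cv2.cvtColor(s["color"],cv2.COLOR_RGB2HSV);h=hsv[px[:,1],px[:,0]]
    k=(h[:,0]<17)&(h[:,1]>130)&(P[:,2]>zlo)&(P[:,2]<zhi)&(np.linalg.norm(P[:,:2]-guess,axis=1)<.17)
    P=P[k];top=P[h[k][:,2]>120]
    Q=np.c_[(top[:,:2]-guess)@e,(top[:,:2]-guess)@g]
    c,*_=np.linalg.lstsq(np.c_[Q,np.ones(len(Q))],top[:,2],rcond=None);z=np.median(top[:,2])
    m=np.zeros(s["depth"].shape,np.uint8);m[px[k][:,1],px[k][:,0]]=255;b=big(m)
    X=unproj(s,np.argwhere(b)[:,::-1],z)[:,:2]
    print("n",len(P),"ztop",z,"slopes deg",np.degrees(c[:2]))
    q=np.c_[X@e,X@g]*1000;print(" e",q[:,0].min(),q[:,0].max(),q[:,0].mean()," g",q[:,1].min(),q[:,1].max(),q[:,1].mean(),rect(s,b,z))
E
python3 - <<'E'
from solepose import *
e=np.array([.9897,.1435]);g=np.array([-.1435,.9897])
for n in("side5.pkl","top5.pkl"):
    s=pickle.load(open(n,"rb"));print(n);sole(s,np.array([.64,.25]),e,g,.08,.125)
print("tcp e,g",np.array([494.2,236.6])@np.c_[e,g])
E
```

```text
side5.pkl
n 752 ztop 0.09943146361044429 slopes deg [ 0.2496 -0.1276]
 e 607.6911040480264 701.0444151634857 660.5720728824685  g 31.97243850215798 271.91321732321205 154.60831576584135 (array([625.8, 244.2]), array([ 93.2, 239.9]), 8.3, 'mean', array([631.5, 247.8]), 'axis', np.float64(103.5))
top5.pkl
n 1525 ztop 0.1001592419374784 slopes deg [ 0.0282 -0.103 ]
 e 618.1891803920273 704.5179813682902 667.7963595564305  g 41.4288793281773 275.51551173627803 151.91807289731062 (array([631.7, 251.7]), array([ 85.9, 234.1]), 8.5, 'mean', array([639.1, 246.2]), 'axis', np.float64(98.5))
tcp e,g [523.0618 163.2453]
```

Emit:
arm_command(
  increments=[0,0,-0.01,0,0,0.0196,0,0,0,-0.02,0,0,0.0196,0,0,0,-0.03,0,0,0.0196,0,0,0,-0.04,0,0,0.0196,0,0,0,-0.04,0,0,0.0196,0,0,0,-0.03,0,0,0.0196,0,0,0,-0.02,0,0,0.0196,0,0,0,-0.01,0,0,0.0196,0,0,-0.01,0,0,0,0,0,0,-0.02,0,0,0,0,0,0,-0.02,0,0,0,0,0,0,-0.02,0,0,0,0,0],
)

```text
time_s: 12.4
tcp_pos: [0.493, 0.2142, 0.1993]
tcp_rot: [-0.031, 3.119, 0.004]
force: [0.3, -0.7, -3.5]
width: 0.244
finger_force: 107.7
```

```bash
python3 -c "
from h import *
togo((.4625,-.2556,.2),1.2,1.4)
from workcell import manip
print(manip.observe()['joint_positions'])"
```

```text
t 12.4 tcp [0.493  0.2142 0.1993] F [ 0.26 -0.67 -3.51] w 0.24372576381003522 ff 107.70492553710938
shift goal-axes [ 0.1343 -1.5637 -0.0056] now-axes [ 0.1331 -1.5638 -0.0085] turn [ 0.0026 -0.0025 -0.001 ]
[-0.65528673  0.31263627  0.26664713  1.66536183 -0.08172181  1.15347596
  1.2214554 ]
```

Emit:
arm_command(
  increments=[0.005,-0.04,0,0,0,0,0,0.01,-0.06,0,0,0,0,0,0.01,-0.08,0,0,0,0,0,0.012,-0.1,0,0,0,0,0,0.012,-0.1,0,0,0,0,0,0.012,-0.1,0,0,0,0,0,0.012,-0.1,0,0,0,0,0,0.012,-0.1,0,0,0,0,0,0.012,-0.1,0,0,0,0,0,0.012,-0.1,0,0,0,0,0,0.012,-0.1,0,0,0,0,0,0.012,-0.1,0,0,0,0,0],
)

```text
time_s: 13.6
tcp_pos: [0.4586, -0.1121, 0.1981]
tcp_rot: [-0.03, 3.118, 0.004]
force: [0.2, -0.4, -3.8]
width: 0.239
finger_force: 107.7
```

Emit:
arm_command(
  increments=[0,-0.1,0,0,0,0,0,0,-0.1,0,0,0,0,0,0,-0.1,0,0,0,0,0,0,-0.08,0,0,0,0,0,0,-0.06,0,0,0,0,0,0,-0.03,0,0,0,0,0,0,-0.015,0,0,0,0,0,0,0,0,0,0,0,0,0,0,0,0,0,0,0,0,0,0,0,0,0,0],
)

```text
time_s: 14.6
tcp_pos: [0.4634, -0.2535, 0.1974]
tcp_rot: [-0.036, 3.118, 0.006]
force: [0.1, 0.9, -4.4]
width: 0.241
finger_force: 107.7
```

```bash
python3 - <<'E'
from solepose import *
from workcell import manip
togo((.4625,-.2556,.2),1.2,1.4)
a=np.radians(1.2);e=np.array([np.cos(a),np.sin(a)]);g=np.array([-e[1],e[0]])
o=manip.observe();tc=np.array(o["tcp_pos"][:2])
s=manip.snapshot("side");cv2.imwrite("pics/g6.png",cv2.resize(s["color"][150:320,230:440,::-1],None,fx=3.5,fy=3.5))
t=manip.snapshot("top")
for x in(s,t): sole(x,tc+.138*e,e,g,.13,.19)
print("tcp e g",tc@e*1000,tc@g*1000,"rack e g",np.array([600.5,-252.7])@e,np.array([600.5,-252.7])@g)
E
```

```text
t 14.6 tcp [ 0.4634 -0.2535  0.1974] F [ 0.07  0.87 -4.36] w 0.24080996251932843 ff 107.7009129524231
shift goal-axes [ 0.0029 -0.007  -0.0087] now-axes [ 0.0029 -0.007  -0.0087] turn [ 0.005  -0.0014  0.0026]
n 1635 ztop 0.15723609595671909 slopes deg [-1.324  -0.0767]
 e 545.083641912108 636.6607427118787 596.2368722302623  g -388.22652808556506 -153.19729799128078 -273.0303170541402 (array([ 599.7, -258.2]), array([ 91.2, 234.6]), 5.0, 'mean', array([ 601.8, -260.5]), 'axis', np.float64(95.4))
n 1876 ztop 0.1577830072167169 slopes deg [1.1564 0.2083]
 e 550.4268927797094 638.5940865882396 597.7399043759161  g -381.77414329918065 -148.39435374665385 -261.1069513009648 (array([ 599.8, -252.6]), array([ 86.6, 233.7]), 2.0, 'mean', array([ 603.1, -248.5]), 'axis', np.float64(96.6))
tcp e g 457.9856315195905 -263.13015407066194 rack e g 595.0761509221204 -265.2205018540493
```

View pics/g6.png

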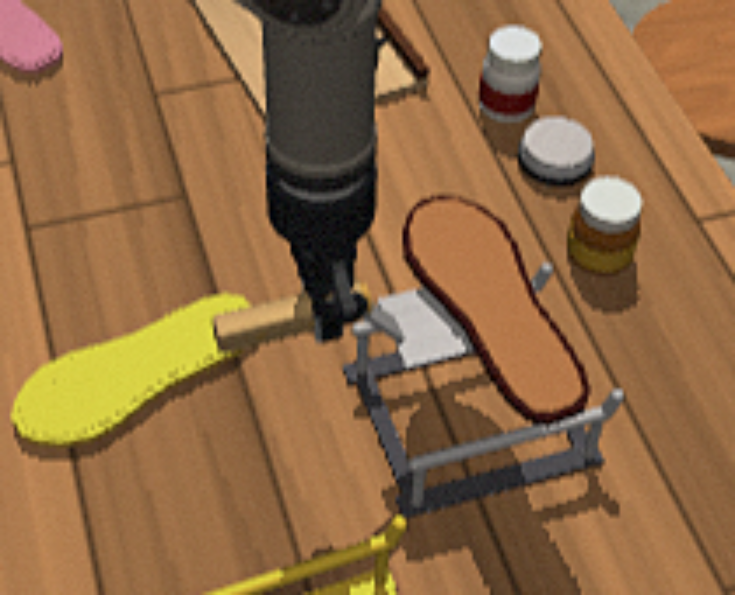

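The sole sits level over the rack: crop (495,310), overhanging both tubes, with the blade between them. Lowering.

Emit:
arm_command(
  increments=[0,-0.004,0.015,0,0,0,0,0,-0.004,0.03,0,0,0,0,0,0,0.04,0,0,0,0,0,0,0.04,0,0,0,0,0,0,0.03,0,0,0,0,0,0,0.025,0,0,0,0,0,0,0.02,0,0,0,0,0,0,0.01,0,0,0,0,0,0,0,0,0,0,0,0,0,0,0,0,0,0],
)

```text
time_s: 15.7
tcp_pos: [0.465, -0.2572, 0.1349]
tcp_rot: [-0.033, 3.117, 0.004]
force: [0.5, -0.3, -3.1]
width: 0.244
finger_force: 107.7
```

Emit:
arm_command(
  increments=[0,0,0.006,0,0,0,0,0,0,0.006,0,0,0,0,0,0,0.006,0,0,0,0,0,0,0.006,0,0,0,0,0,0,0.006,0,0,0,0,0,0,0.006,0,0,0,0,0,0,0.006,0,0,0,0,0,0,0.004,0,0,0,0,0,0,0,0,0,0,0,0,0,0,0,0,0,0],
)

```text
time_s: 16.7
tcp_pos: [0.4651, -0.2571, 0.1208]
tcp_rot: [-0.033, 3.118, 0.005]
force: [0.8, -0.0, -1.7]
width: 0.239
finger_force: 107.8
```

```bash
python3 - <<'E'
from solepose import *
from workcell import manip
togo((.4625,-.2556,.105),1.2,1.4)
a=np.radians(1.2);e=np.array([np.cos(a),np.sin(a)]);g=np.array([-e[1],e[0]])
for n in("side","top"): sole(manip.snapshot(n),np.array([.6,-.253]),e,g,.065,.12)
E
```

```text
t 16.7 tcp [ 0.4651 -0.2571  0.1208] F [ 0.77 -0.02 -1.68] w 0.23901291378940462 ff 107.78986930847168
shift goal-axes [0.0098 0.005  0.0525] now-axes [0.0098 0.0049 0.0525] turn [ 0.0036 -0.0009 -0.0002]
n 1526 ztop 0.08495837875510796 slopes deg [-2.7323 -0.4333]
 e 547.8867935975777 637.9442780922709 598.2346411703868  g -394.62014626906733 -157.37041895871633 -275.7265828942928 (array([ 601.5, -263.4]), array([ 90.1, 237. ]), 4.6, 'mean', array([ 603.9, -263.1]), 'axis', np.float64(95.6))
n 1701 ztop 0.08590924883494261 slopes deg [-0.3721 -0.0087]
 e 550.9805821929432 640.5037799108592 599.8336309749006  g -385.9580720343903 -151.83806621944927 -264.86327222078154 (array([ 601.2, -256.4]), array([ 88.5, 234.2]), 1.7, 'mean', array([ 605.2, -252.2]), 'axis', np.float64(96.1))
```

The sole rests on both tubes (top at z≈86 mm, level). Lower the blade clear, then draw it out.

Emit:
arm_command(
  increments=[0,0,0.01,0,0,0,0,0,0,0.015,0,0,0,0,0,0,0.01,0,0,0,0,0,0,0,0,0,0,0,0,0,0,0,0,0,0],
)

```text
time_s: 17.3
tcp_pos: [0.4651, -0.2569, 0.11]
tcp_rot: [-0.032, 3.118, 0.005]
force: [0.7, -0.5, -2.6]
width: 0.24
finger_force: 107.8
```

Emit:
arm_command(
  increments=[0.01,0,0,0,0,0,0,0.02,0,0,0,0,0,0,0.04,0,0,0,0,0,0,0.06,0,0,0,0,0,0,0.06,0,0,0,0,0,0,0.06,0,0,0,0,0,0,0.06,0,0,0,0,0,0,0.06,0,0,0,0,0,0,0.05,0,0,0,0,0,0,0.03,0,0,0,0,0,0,0.01,0,0,0,0,0,0,0,0,0,0,0,0,0],
)

```text
time_s: 18.5
tcp_pos: [0.3274, -0.2599, 0.1072]
tcp_rot: [-0.032, 3.117, 0.005]
force: [-0.0, -0.5, -1.6]
width: 0.242
finger_force: 107.9
```

```bash
python3 - <<'E'
from solepose import *
from workcell import manip
togo((.4875,.0185,.2),7.6)
a=np.radians(1.2);e=np.array([np.cos(a),np.sin(a)]);g=np.array([-e[1],e[0]])
s=manip.snapshot("side");sole(s,np.array([.6,-.253]),e,g,.065,.12);sole(manip.snapshot("top"),np.array([.6,-.253]),e,g,.065,.12)
cv2.imwrite("pics/g7.png",cv2.resize(s["color"][150:320,200:440,::-1],None,fx=3,fy=3))
E
```

```text
t 18.5 tcp [ 0.3274 -0.2599  0.1072] F [-0.05 -0.51 -1.62] w 0.24245492147374734 ff 107.87063956260681
shift goal-axes [-0.6519  0.8493 -0.3094] now-axes [-0.5601  0.9177 -0.2934] turn [ 0.0018  0.031  -0.1427]
n 1525 ztop 0.08498295092022141 slopes deg [-0.7214 -0.2087]
 e 547.8789547610356 637.9341095706652 597.9354999246267  g -394.63326022092906 -157.38967029215328 -275.615083717801 (array([ 598.5, -263.5]), array([ 90.1, 237.2]), 1.2, 'mean', array([ 603.6, -263. ]), 'axis', np.float64(95.4))
n 1685 ztop 0.08578128718167513 slopes deg [-0.301  -0.0552]
 e 551.0005388435542 640.5327392907377 600.2014864591268  g -386.2027744902198 -151.8499262537113 -264.7512031438792 (array([ 601.2, -256.5]), array([ 88.5, 234.5]), 1.7, 'mean', array([ 605.6, -252.1]), 'axis', np.float64(96.2))
```

View pics/g7.png

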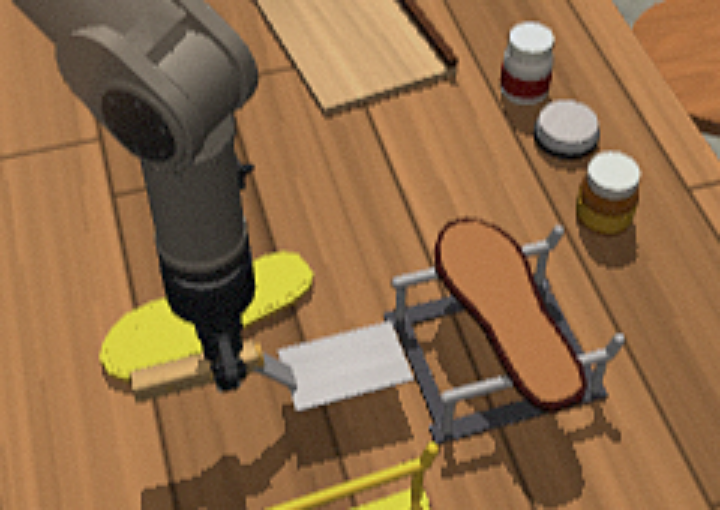

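The sole lies alone across both tubes (crop 510,310). The blade (345,365) is clear of the rack, and the jars and tin stand undisturbed. Next: carry the spatula back to its free spot.

Emit:
arm_command(
  increments=[0,0,-0.06,0,0,0,0,0,0,-0.08,0,0,0,0,0,0,-0.08,0,0,0,0,0,0,-0.07,0,0,0,0,0,0,-0.02,0,0.015,-0.07,0,0,0,0,0,0.016,-0.073,0,-0.04,0.05,0,0,0,0,0,-0.08,0.1,0,0,0,0,0,-0.1,0.13,0,0,0,0,0,-0.1,0.13,0,0,0,0,0,-0.1,0.13,0,0,0,0,0,-0.1,0.13,0,0,0,0,0],
)

```text
time_s: 19.8
tcp_pos: [0.4544, -0.0378, 0.2003]
tcp_rot: [-0.211, 3.134, 0.003]
force: [1.1, -1.4, -1.6]
width: 0.239
finger_force: 108.0
```

Emit:
arm_command(
  increments=[-0.08,0.1,0,0,0,0,0,-0.04,0.06,0,0,0,0,0,-0.012,0.02,0,0,0,0,0,0,0,0,0,0,0,0,0,0,0.06,0,0,0,0,0,0,0.1,0,0,0,0,0,0,0.1,0,0,0,0,0,0,0.06,0,0,0,0,0,0,0.02,0,0,0,0,0,0,0,0,0,0,0,0,0,0,0,0,0,0],
)

```text
time_s: 20.9
tcp_pos: [0.4859, 0.0178, 0.0994]
tcp_rot: [-0.207, 3.133, 0.002]
force: [0.1, 0.4, -1.5]
width: 0.235
finger_force: 108.0
```

```bash
python3 -c "
from h import *
togo((.4875,.0185,.0607),7.6)"
```

```text
t 20.9 tcp [0.4859 0.0178 0.0994] F [ 0.13  0.4  -1.49] w 0.23523793890406783 ff 108.00626277923584
shift goal-axes [-0.0056  0.0015  0.1288] now-axes [-0.0055  0.0014  0.1288] turn [ 0.0015  0.0018 -0.0011]
```

Emit:
arm_command(
  increments=[0,0,0.04,0,0,0,0,0,0,0.04,0,0,0,0,0,0,0.03,0,0,0,0,0,0,0.008,0,0,0,0,0,0,0,0,0,0,0,0,0,0,0,0,0,0],
)

```text
time_s: 21.5
tcp_pos: [0.4852, 0.0188, 0.0629]
tcp_rot: [0.209, -3.134, -0.002]
force: [0.5, -0.3, -2.8]
width: 0.242
finger_force: 108.1
```

Emit:
arm_command(
  increments=[0,0,0.005,0,0,0,0,0,0,0,0,0,0,0,0,0,0.004,0,0,0,0,0,0,0,0,0,0,0],
)

```text
time_s: 21.9
tcp_pos: [0.4852, 0.0188, 0.0608]
tcp_rot: [0.209, -3.134, -0.003]
force: [-2.0, 0.5, 2.6]
width: 0.242
finger_force: 108.9
```

Emit:
arm_command(
  increments=[0,0,0,0,0,0,0.35,0,0,0,0,0,0,0.6,0,0,0,0,0,0,1,0,0,0,0,0,0,1,0,0,0,0,0,0,1,0,0,0,0,0,0,1,0,0,-0.03,0,0,0,1,0,0,-0.08,0,0,0,1,0,0,-0.12,0,0,0,1,0,0,-0.12,0,0,0,1,0,0,-0.05,0,0,0,1,0,0,0,0,0,0,1],
)

```text
time_s: 23.1
tcp_pos: [0.4874, 0.0186, 0.1835]
tcp_rot: [-0.209, 3.128, 0.003]
force: [0.2, -0.0, -0.6]
width: 1.0
finger_force: 0.0
```

```bash
python3 - <<'E'
from solepose import *
from workcell import manip
togo((.4875,.0185,.0607),7.6)
s=manip.snapshot("side");cv2.imwrite("pics/g8.png",cv2.resize(s["color"][100:320,230:440,::-1],None,fx=2.7,fy=2.7))
a=np.radians(1.2);e=np.array([np.cos(a),np.sin(a)]);g=np.array([-e[1],e[0]])
sole(s,np.array([.6,-.253]),e,g,.065,.12)
E
```

```text
t 23.1 tcp [0.4874 0.0186 0.1835] F [ 0.19 -0.01 -0.58] w 1.000257130732225 ff 0.0
shift goal-axes [-0.0004 -0.0004  0.4095] now-axes [ 0.0023 -0.001   0.4095] turn [0.0021 0.0086 0.0006]
n 1527 ztop 0.08498576979921564 slopes deg [-0.644  -0.1393]
 e 547.8780555024002 637.9329430543315 597.8079024396163  g -394.12623388780327 -157.39187877395307 -275.8360050488849 (array([ 598. , -263.2]), array([ 90. , 236.6]), 0.6, 'mean', array([ 603.5, -263.3]), 'axis', np.float64(95.6))
```

View pics/g8.png

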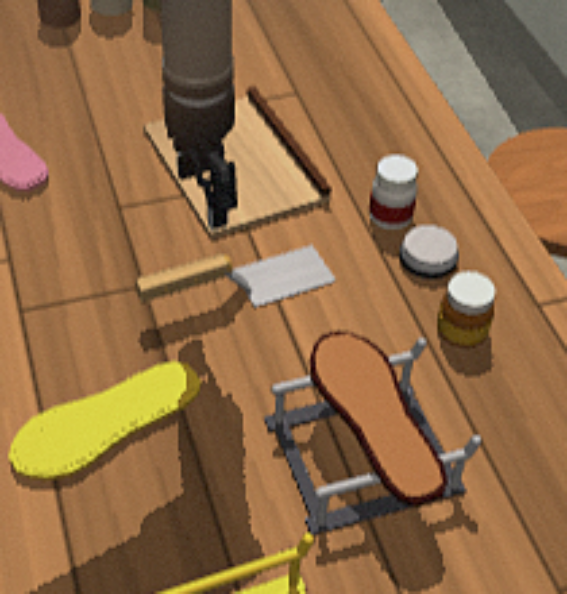

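The spatula stands flat on the bench at crop (285,275) and has been released. The sole rests on both tubes at (380,415), and the jars and tin are in place. Handing in.

```bash
python3 -c "
from workcell import manip
print(manip.sign_off())"
```

```text
the job is handed in; nothing more can be done
None
```

I handed the job in at about 23 s: the sole rests level across both steel tubes, the spatula lies flat and released on the bench, and the jars and tin look unmoved; no verdict came back.

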